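# Hold the stove's gas valve open with its key

## Task

Take the red-handled key out of its wooden block and push it fully home, past the sticky pins, into the key lock of the gas valve on the camp stove's front ledge. Then turn it a quarter turn clockwise to its stop and hold it there against the return spring: finish while still gripping the key, pushed in and turned. Leave the cup, the lighter and the spoon where they are.

Things in the scene. Friction and masses are not known exactly. Their poses are not given: they have to be found in the camera images.
- key: Loose key, about 60 g, upright in the block, handle up; origin at the blade's tip, z up, x along its width, y across its thickness. Steel blade 16 (x) x 5 (y) mm up to z = 34 mm, the lowest 12 mm tapering to 3 mm wide; shoulder 26 x 14 mm, z 34 to 39 mm; red handle 32 (x) x 10 (y) mm, z 39 to 79 mm. Same when turned half round.
- key_grip (a point): Point in the key's red handle, 64 mm above its tip and 15 mm below the handle's top, axes as the key's: a good place for the TCP, the fingers closing along y across the 10 mm thickness with about 45 N.
- dock: Fixed wooden block, 70 (x) x 55 (y) x 45 mm high, origin at the centre of its underside. A slot 19.5 (x) x 8.5 (y) mm, 40 mm deep, in its top holds the key at the start, blade down, shoulder on the block, the key's x about along the block's x. Lift the key 40 mm to clear it.
- keyway (a point): Centre of the key slot's mouth on top of the 30 mm square brass plug in a round steel collar, 98 mm above the cart; z up, x along the slot, turning with the plug. Slot 18 (x) x 7 (y) mm, 38 mm deep, flaring to 14 mm in y at the top. Spring pins jut in 8 mm deep (+x end) and 18 mm deep (-x end): 5 to 15 N to pass, wiggling helps. Fully home the key's tip is 34 mm below this point.
- plug (a joint): Angle of the lock plug: 0 at rest, growing clockwise seen from above, stop at 1.62 rad (a quarter turn). A spring turns it back to 0 if let go: 0.02 N m at rest, 0.12 N m at the stop. The key has up to 0.13 rad of play in the slot, so the hand turns that much more.
- stove: Fixed green two-burner camp stove, 340 (x) x 520 (y) mm, origin at the centre of its underside. Its control ledge on the -x side, 60 mm high, carries the lock at x = -130 mm, y = 0, the slot along the stove's x at rest, and a red igniter button at y = -190 mm, 73 mm high. Burner deck behind it 85 mm high, a black griddle on its left burner up to 117 mm.
- cup: Loose tin measuring cup, 74 mm wide, 55 mm high, flat handle reaching 94 mm from its centre towards its +y; origin at the centre of its underside. Bystander.
- lighter: Loose yellow plastic lighter lying flat, 77 x 24 x 12 mm, long side along x; origin near its centre, on its underside. Bystander.
- spoon: Loose wooden spoon lying flat, 280 mm long along x, on the cart right of the stove; origin on its underside near mid-length. Bystander.
There are look-alikes about, which are no part of the job. There is more than one size of the dock; the job needs the largest.

How it is judged (in metres and radians):
On the way, in this order (a step that is already met when the one before it is completed fails the run):
1. the key is lifted out of the wooden block by the fingers (z of key in the frame of dock above 0.05 m and contact force between the fingers and key above 2 N), for 0.1 s.
2. the key is fully home in the lock, not yet turned (horizontal distance between key and keyway below 0.005 m and z of key in the frame of keyway below -0.031 m and angle between the z axis of key and the z axis of keyway, either way round below 0.1 rad and value of joint plug below 0.4 rad), for 0.1 s.
3. the inserted key has turned the plug a quarter (horizontal distance between key and keyway below 0.005 m and z of key in the frame of keyway below -0.031 m and angle between the z axis of key and the z axis of keyway, either way round below 0.1 rad and value of joint plug above 1.4 rad and contact force between the fingers and key above 2 N), for 0.2 s.
At the end, for the whole second after the job is handed in: The key is fully home in the plug (within 3 mm of the shoulder's seat, within 5 mm of the axis, upright within 0.1 rad), the plug is turned at least 1.40 rad against its spring, and the fingers still grip the key with more than 2 N (all of step 3); the arm keeps its last pose, push and grip.
It fails at once if the cup is pushed more than 20 mm (distance of cup from where it was at the start of the episode above 0.02 m).
It fails at once if the lighter is pushed more than 20 mm (distance of lighter from where it was at the start of the episode above 0.02 m).
It fails at once if the spoon is pushed more than 20 mm (distance of spoon from where it was at the start of the episode above 0.02 m).
It also fails if it takes over 58 s, if anything falls off the work surface, if the arm or the gripper's body presses on something with over 40 N, if the wrist force passes 120 N, or if a joint passes its speed limit or range.

## Robot

A 6-joint arm with a two-finger parallel gripper is mounted at the origin on the work surface. World frame = base frame: x ahead of the robot, y to its left, z up, the work surface at z = 0. Lengths are in mm, angles in rad, forces in N, time in s.
With the tool pointing down it reaches from about 250 to 775 mm from the base axis. Payload 4 kg.
Tool frame: the origin (TCP) lies between the finger pads, 19 mm behind the fingertips; this is the grasp point; z points along the fingers, y is the line along which they close (so a half turn about z gives the same grasp; the last joint's range is limited). The gripper opens to 94 mm and grips with 3 to 60 N. Pads are 16 mm wide; open, the fingers measure 119 mm over their backs; the gripper's body (75 mm by 177 mm) begins 78 mm behind the grasp point.
Start: joints at [1.082, 0.087, 1.371, -0, 1.684, -0.103], TCP at [206.976, 509.588, 224.306] pointing down, gripper open.
Joint ranges: [-3.1, 3.1], [-0.76, 2.03], [0.27, 2.55], [-1.08, 4.22], [0.17, 2.65], [-2.57, 2.57]. Speed limits (rad/s): [2.79, 2.79, 3.14, 3.14, 3.14, 3.14].

## Interface

Orientations are given as a unit quaternion [w, x, y, z].
In Python, from cell import ctrl, cams gives the robot as it stands.
- The arm moves only by the tool apply_moves, never from a script. Its argument "plan" is a list of rows, each a list of 6 numbers: the shift along the tool's x, y, z in m, then the turn, a rotation vector about the tool's x, y, z in degrees. In form: [[x, y, z, wx, wy, wz], ...]. A call has 1 to 8 rows; each row is the pose to reach, as a shift and turn from the pose commanded when the call began, along the tool's axes at that moment; what a row does not reach only later rows make up. A row lasts 1/12 s, in which the tool goes at most 41.7 mm and 7.16 degrees, less where a joint would pass 70% of its speed; a pose out of reach is approached as far as the arm can. A call with a gripper value outside its range is refused whole. "hand" is the opening, from 0 (shut) to 1 (fully open), set as the call begins (left out, the last holds). The fingers move at their own pace and stop on an object; "squeeze" is the grip in N (left out, the last holds). Time passes only in rows, so rows that repeat a pose let the fingers close. It gives the time, the measured TCP pose, the force, the opening and the grip force at its end, in the units of the state.
- ctrl.get_state(): the state, without advancing time (a new reading comes with each control period).
- cams.camera(name): name is "scene" or "top"; returns the picture (400x640x3 uint8, red, green, blue); there is no depth.
- cams.calibration(name): a dict with "fx", "fy", "cx", "cy" (pixels), "camera_from_world" (4x4, takes a point from world to camera coordinates). Camera axes: x right, y down, z forward; pixel columns grow to the right and rows downward; lengths in mm; the calibration is good to about 2 mm. A picture is of the moment at which its call begins. calibration takes no time and is no camera call.
- ctrl.close_job(): hands the job in; it is judged then, once.
Trained networks look in the newest picture that a camera, given by its name, has taken for a name from the list of things; names that differ only in an ending like _2 or _b are one class to them, and where a whole thing is asked for, a point or a joint stands for the part that bears it (a point fixed in the world has none). Each returns a list of dicts, best first, with "p" (0 to 1); they miss things now and then, are a little off and sometimes report something else, mostly with a low value. They report only what shows in the picture. A call takes as long as a camera call. They do not tell look-alikes from the thing itself.
- cams.look_for(camera, name): "point" ([x, y, z] in mm, in world coordinates, good to about 4 mm: the middle of the surface that is visible of it).
- cams.pinpoint(camera, name): "point" ([x, y, z] in mm, in world coordinates, good to about 4 mm: a listed point, or the origin of a listed thing).
The state is a dict: "clock": time; "joint_positions": joint angles; "qd": joint speeds; "tau": joint torques, N m; "tcp_pos": TCP position; "orientation": TCP orientation; "force": force on the tool from outside, world axes, zero at the start; "ft_torque": the same for the moment, N m; "gripper_width": opening from 0.0 (shut) to 1.0 (fully open); "grasp_force": force on a finger pad.
Only numpy, scipy, OpenCV 4.12 (cv2) and the standard library are available. Lean on these libraries where they do the work, as an engineer would, in place of code of your own. Each camera call takes 0.05 s, during which the arm holds its last target. There are 200 camera calls.

## Working session

There is one attempt and no reset: what is moved stays moved. The work goes in short steps, Python scripts to look and compute and a tool call to move; the robot and the scene stay as the last step left them, time stands still between calls to the robot, and variables do not carry over. Pictures are saved under pics/ and viewed, at most 10 in all, crops included, and the job is handed in when it is done.

Besides the shell and the picture viewer there is one more tool, called after "Request:" as name(argument=value, ...), one argument or row to a line, values as JSON. apply_moves: Moves the arm, as the interface text tells. Its arguments: {"type":"object","properties":{"plan":{"type":"array","items":{"type":"array","items":{"type":"number"}}},"hand":{"type":"number"},"squeeze":{"type":"number"}},"required":["plan"]}

```bash
mkdir -p pics; python3 - <<'E'
from cell import ctrl,cams
import cv2,numpy as np
s=ctrl.get_state();print(s)
for c in("scene","top"):
    cv2.imwrite(f"pics/{c}0.png",cams.camera(c)[:,:,::-1])
    k=cams.calibration(c);print(c,k['fx'],k['cx'],k['cy'],np.round(k['camera_from_world'],3).tolist())
    for n in("key","key_grip","dock","keyway","stove","cup","lighter","spoon"):
        print(c,n,[(np.round(d['point']).tolist(),round(d['p'],2)) for d in cams.pinpoint(c,n)][:4])
E
```

```text
{'clock': 0.0, 'joint_positions': array([ 1.08190680e+00,  8.79304166e-02,  1.37223750e+00, -2.00742458e-05,
        1.68357673e+00, -1.03104561e-01]), 'qd': array([ 6.96936149e-06, -1.43234537e-03, -2.39890558e-03, -2.61824425e-03,
       -1.13873601e-03,  7.39511451e-04]), 'tau': array([ 4.80621547e-04, -3.40184426e+01, -3.02425611e+01,  7.18945591e-02,
        3.30391957e-02, -1.81986970e-04]), 'tcp_pos': array([206.73433152, 509.12796629, 223.12605927]), 'orientation': array([-3.04321213e-04,  1.91699517e-01,  9.81453074e-01, -1.03211491e-03]), 'force': array([-0.90711128, -0.7563696 , -0.57797831]), 'ft_torque': array([-0.00792825, -0.06852684, -0.00317042]), 'grasp_force': 0.0, 'gripper_width': 1.0009609566715472}
scene 388.74950694059464 310.35435760276283 199.73824992859056 [[-0.654, 0.756, -0.016, 469.523], [0.439, 0.363, -0.822, -123.637], [-0.616, -0.545, -0.569, 1508.871], [0.0, 0.0, 0.0, 1.0]]
scene key [([451.0, 202.0, 8.0], 0.6)]
scene key_grip [([452.0, 204.0, 80.0], 0.63)]
scene dock [([445.0, 306.0, -2.0], 0.83), ([383.0, 112.0, -1.0], 0.72), ([456.0, 203.0, 4.0], 0.68)]
scene keyway [([637.0, 53.0, 100.0], 0.53)]
scene stove []
scene cup [([438.0, -220.0, -0.0], 0.83)]
scene lighter [([439.0, 28.0, -3.0], 0.7)]
scene spoon [([621.0, -514.0, 4.0], 0.54)]
top 426.2821210448647 325.85966667342785 197.66778612268143 [[0.019, -1.0, -0.02, -129.275], [-0.997, -0.017, -0.074, 597.752], [0.074, 0.021, -0.997, 1112.225], [0.0, 0.0, 0.0, 1.0]]
top key [([453.0, 201.0, 12.0], 0.64)]
top key_grip [([452.0, 202.0, 76.0], 0.61)]
top dock [([385.0, 108.0, 1.0], 0.93), ([444.0, 310.0, 2.0], 0.85), ([451.0, 204.0, 0.0], 0.8)]
top keyway [([641.0, 56.0, 99.0], 0.44)]
top stove [([767.0, 36.0, 3.0], 0.7)]
top cup [([434.0, -222.0, -2.0], 0.8)]
top lighter [([438.0, 25.0, 0.0], 0.7)]
top spoon [([618.0, -508.0, -3.0], 0.68)]
```

View pics/scene0.png

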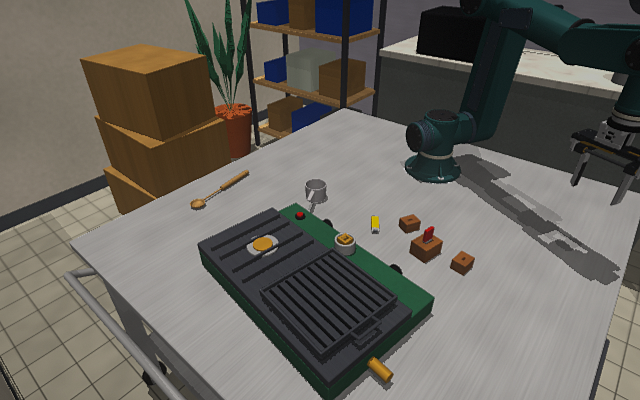

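View pics/top0.png

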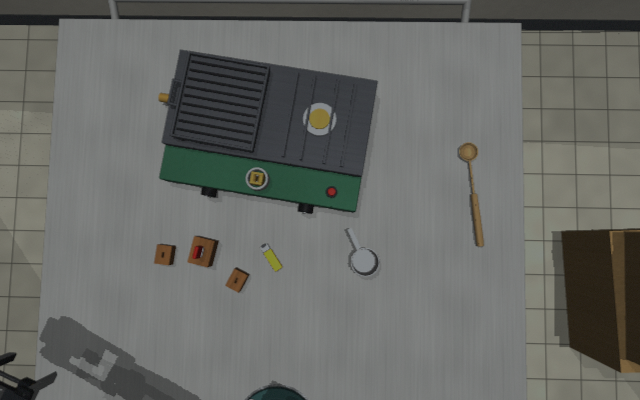

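The top view shows the key in the large block near (203,251) px, with two smaller look-alike blocks. The lock is at (257,178) px, and the stove is yawed about -9°. Next I'll get the yaws more accurately.

```bash
cat > h.py <<'E'
from cell import ctrl,cams
import cv2,numpy as np
def back(c,uv,z):
    k=cams.calibration(c);T=np.array(k['camera_from_world']);R=T[:3,:3];t=T[:3,3]
    d=R.T@np.array([(uv[0]-k['cx'])/k['fx'],(uv[1]-k['cy'])/k['fy'],1]);o=-R.T@t
    return o+d*(z-o[2])/d[2]
def proj(c,P):
    k=cams.calibration(c);T=np.array(k['camera_from_world']);q=T[:3,:3]@np.array(P)+T[:3,3]
    return np.array([k['fx']*q[0]/q[2]+k['cx'],k['fy']*q[1]/q[2]+k['cy']])
E
python3 - <<'E'
from h import *
t=cv2.imread("pics/top0.png");s=cv2.imread("pics/scene0.png")
def rect(m,c,z):
    cs,_=cv2.findContours(m.astype(np.uint8),0,2);b=max(cs,key=cv2.contourArea)
    P=np.array([back(c,p[0],z)[:2] for p in b],np.float32);r=cv2.minAreaRect(P)
    return np.round(r[0],1),np.round(r[1],1),round(r[2],1)
h=cv2.cvtColor(t,cv2.COLOR_BGR2HSV).astype(int)
H,S,V=h[...,0],h[...,1],h[...,2]
roi=np.zeros(H.shape,bool);roi[225:275,183:222]=1
red=roi&((H<5)|(H>174))&(S>170)
print('red',rect(red,'top',79),red.sum())
print('dock',rect(roi&((H<20)|(H>170))&(S>100)&(V>95),'top',45))
g=(H>50)&(H<90)&(S>100); g[300:]=0;print('ledge',rect(g,'top',60))
roi2=np.zeros(H.shape,bool);roi2[160:196,240:275]=1
print('brass',rect(roi2&(H>15)&(H<35)&(S>90),'top',98))
A=cv2.resize(t[228:273,180:225],(380,380),interpolation=2);B=cv2.resize(t[156:201,234:279],(380,380),interpolation=2)
C=cv2.resize(s[215:270,395:450],(380,380),interpolation=2);D=cv2.resize(s[220:265,322:367],(380,380),interpolation=2)
o=np.vstack([np.hstack([A,B]),np.hstack([C,D])]);cv2.imwrite("pics/c1.png",cv2.resize(o,(600,600)))
E
```

```text
red (array([453.3, 201.8]), array([16.6, 32.5]), 78.1) 76
dock (array([453.9, 204.1]), array([51.4, 68.5]), 77.4)
ledge (array([645.5,  53.4]), array([513.2,  91.9]), 81.5)
brass (array([639.6,  53.2]), array([36.5, 32.4]), 79.6)
```

View pics/c1.png

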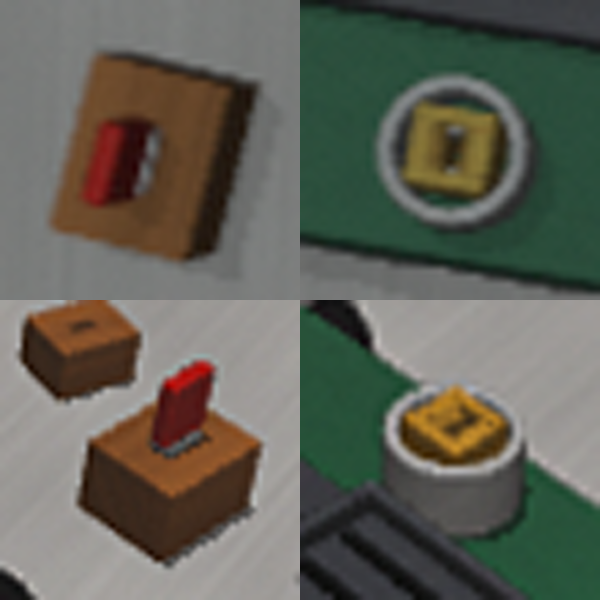

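```bash
cat >> h.py <<'E'
from scipy.spatial.transform import Rotation as Ro
def to(p,yaw):
    "shift and turn (tool axes) from measured pose to TCP p (mm), pointing down, tool y at world angle yaw deg"
    s=ctrl.get_state();q=s['orientation'];R=Ro.from_quat([q[1],q[2],q[3],q[0]])
    a=np.radians(yaw);y=np.array([np.cos(a),np.sin(a),0]);z=np.array([0,0,-1.]);x=np.cross(y,z)
    G=Ro.from_matrix(np.c_[x,y,z])
    print('tcp',np.round(s['tcp_pos'],1),'shift mm',np.round(R.inv().apply(np.array(p)-s['tcp_pos']),1),'turn',np.round(np.degrees((R.inv()*G).as_rotvec()),2),'t',round(s['clock'],2),'F',np.round(s['force'],1),'w',round(s['gripper_width'],3),'gf',round(s['grasp_force'],1))
E
python3 - <<'E'
from h import *
print('slot',back('top',(257.25,178.5),98))
print('slot scene',back('scene',(322+(460-300)/300*45,220+(422-300)/300*45),98))
t=cv2.imread("pics/top0.png");h=cv2.cvtColor(t,cv2.COLOR_BGR2HSV).astype(int);H,S,V=[h[...,i] for i in range(3)]
roi=np.zeros(H.shape,bool);roi[225:275,183:222]=1
m=roi&((H<5)|(H>174))&(S>170)&(V>150);v,u=np.nonzero(m);print(m.sum(),back('top',(u.mean(),v.mean()),79))
to((453,203,135),78)
E
```

```text
slot [639.23821342  51.79476808  98.        ]
slot scene [644.19347538  62.49783131  98.        ]
0 [nan nan nan]
tcp [207.  509.6 224.3] shift mm [-343.3 -191.4   89.3] turn [  0.    -0.   -10.11] t 0.9 F [-0.6  0.6  0.2] w 0.998 gf 0.0<stdin>:6: RuntimeWarning: Mean of empty slice.
  ret = ret.dtype.type(ret / rcount)
```

Request:
apply_moves(
  plan=[
    [-0.343,-0.191,0.06,0,0,-10.1],
    [-0.343,-0.191,0.06,0,0,-10.1],
    [-0.343,-0.191,0.06,0,0,-10.1],
    [-0.343,-0.191,0.06,0,0,-10.1],
    [-0.343,-0.191,0.06,0,0,-10.1],
    [-0.343,-0.191,0.06,0,0,-10.1],
    [-0.343,-0.191,0.06,0,0,-10.1],
    [-0.343,-0.191,0.06,0,0,-10.1],
  ],
)

```text
clock: 1.57
tcp_pos: [412.6, 253.2, 174.4]
orientation: [0.0, 0.104, 0.995, 0.0]
force: [1.1, 1.0, -0.3]
gripper_width: 1.004
grasp_force: 0.0
```

Request:
apply_moves(
  plan=[
    [-0.042,-0.024,0.01,0,0,0],
    [-0.065,-0.034,0.015,0,0,0],
    [-0.065,-0.034,0.015,0,0,0],
  ],
)

```text
clock: 1.82
tcp_pos: [471.2, 203.8, 157.5]
orientation: [-0.0, 0.108, 0.994, -0.001]
force: [-0.2, 0.7, 0.1]
gripper_width: 1.0
grasp_force: 0.0
```

```bash
python3 - <<'E'
from h import *
to((453,203,135),78)
cams.camera('top');cams.camera('scene')
for c in('top','scene'):print([(np.round(d['point']).tolist(),round(d['p'],2)) for d in cams.pinpoint(c,'key_grip')+cams.pinpoint(c,'keyway')+cams.look_for(c,'key')])
E
```

```text
tcp [471.2 203.8 157.5] shift mm [17.6 -4.6 22.6] turn [-0.16  0.   -0.38] t 1.82 F [-0.2  0.7  0.1] w 1.0 gf 0.0
[([639.0, 52.0, 97.0], 0.58)]
[([454.0, 205.0, 81.0], 0.48), ([636.0, 54.0, 99.0], 0.56), ([456.0, 206.0, 75.0], 0.47)]
```

Request:
apply_moves(
  plan=[
    [0.0175,-0.004,0.022,0,0,-0.4],
    [0.0175,-0.004,0.052,0,0,-0.4],
    [0.0175,-0.004,0.082,0,0,-0.4],
    [0.0175,-0.004,0.082,0,0,-0.4],
    [0.0175,-0.004,0.082,0,0,-0.4],
  ],
)

```text
clock: 2.63
tcp_pos: [448.6, 208.0, 76.3]
orientation: [-0.002, 0.1, 0.995, -0.001]
force: [0.2, 0.2, 1.8]
gripper_width: 1.001
grasp_force: 0.0
```

```bash
python3 - <<'E'
from h import *
to((453,203.5,75),78)
i=cams.camera('scene')[:,:,::-1]
cv2.imwrite('pics/s2.png',cv2.resize(i[180:280,370:500],(780,600),interpolation=2))
E
```

```text
tcp [448.6 208.   76.3] shift mm [-5.2 -3.5  1.3] turn [-0.1  -0.19  0.47] t 2.63 F [0.2 0.2 1.8] w 1.001 gf 0.0
```

View pics/s2.png

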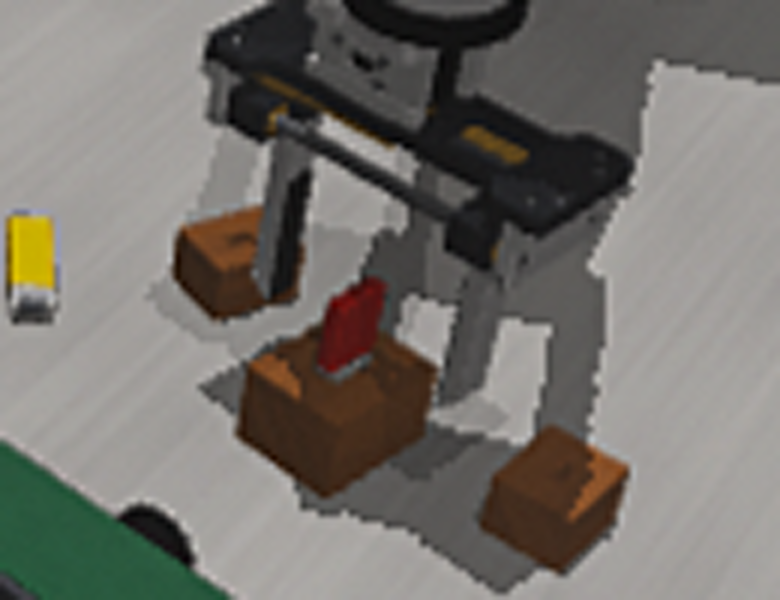

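The key stands between the open fingers (355,325 in the crop). I'll correct the position, let it settle and close.

Request:
apply_moves(
  plan=[
    [-0.005,-0.0035,0.001,0,0,0.4],
    [-0.005,-0.0035,0.001,0,0,0.4],
    [-0.005,-0.0035,0.001,0,0,0.4],
    [-0.005,-0.0035,0.001,0,0,0.4],
  ],
)

```text
clock: 3.02
tcp_pos: [455.4, 203.5, 77.7]
orientation: [0.001, 0.105, 0.994, 0.001]
force: [-1.0, 0.0, 0.6]
gripper_width: 1.002
grasp_force: 0.0
```

```bash
python3 -c "
from h import *
to((453,203.5,75),78)"
```

```text
tcp [455.4 203.5  77.7] shift mm [ 2.3 -0.5  2.7] turn [ 0.08  0.11 -0.03] t 3.02 F [-1.   0.   0.6] w 1.002 gf 0.0
```

Request:
apply_moves(
  plan=[
    [0,0,0,0,0,0],
    [0,0,0,0,0,0],
    [0,0,0,0,0,0],
    [0,0,0,0,0,0],
  ],
)

```text
clock: 3.35
tcp_pos: [454.4, 203.4, 76.4]
orientation: [-0.0, 0.105, 0.995, 0.0]
force: [0.2, 0.7, -0.1]
gripper_width: 0.999
grasp_force: 0.0
```

```bash
python3 -c "
from h import *
to((453,203.5,75),78)"
```

```text
tcp [454.4 203.4  76.4] shift mm [ 1.4 -0.2  1.4] turn [ 0. -0. -0.] t 3.35 F [ 0.2  0.7 -0.1] w 0.999 gf 0.0
```

Settled, so I'll close the gripper.

Request:
apply_moves(
  plan=[
    [0.0012,0,0.0015,0,0,0],
    [0.0012,0,0.0015,0,0,0],
    [0.0012,0,0.0015,0,0,0],
    [0.0012,0,0.0015,0,0,0],
    [0.0012,0,0.0015,0,0,0],
    [0.0012,0,0.0015,0,0,0],
    [0.0012,0,0.0015,0,0,0],
    [0.0012,0,0.0015,0,0,0],
  ],
  hand=0,
  squeeze=45,
)

```text
clock: 4.02
tcp_pos: [453.3, 203.6, 74.9]
orientation: [0.0, 0.105, 0.995, 0.0]
force: [0.5, 0.9, 0.2]
gripper_width: 0.47
grasp_force: 0.0
```

Request:
apply_moves(
  plan=[
    [0,0,0,0,0,0],
    [0,0,0,0,0,0],
    [0,0,0,0,0,0],
    [0,0,0,0,0,0],
    [0,0,0,0,0,0],
    [0,0,0,0,0,0],
  ],
)

```text
clock: 4.52
tcp_pos: [453.2, 203.7, 74.8]
orientation: [0.0, 0.105, 0.995, 0.0]
force: [-0.2, -0.8, -0.4]
gripper_width: 0.103
grasp_force: 45.0
```

```bash
python3 -c "
from h import *
to((453,203.5,75),78);print(ctrl.get_state()['ft_torque'])"
```

```text
tcp [453.2 203.7  74.8] shift mm [ 0.2 -0.2 -0.2] turn [ 0. -0. -0.] t 4.52 F [-0.2 -0.8 -0.4] w 0.103 gf 45.0
[ 0.00192485 -0.02544375 -0.00765921]
```

Request:
apply_moves(
  plan=[
    [0,0,-0.015,0,0,0],
    [0,0,-0.035,0,0,0],
    [0,0,-0.06,0,0,0],
    [0,0,-0.09,0,0,0],
    [0,0,-0.115,0,0,0],
    [0,0,-0.115,0,0,0],
    [0,0,-0.115,0,0,0],
    [0,0,-0.115,0,0,0],
  ],
)

```text
clock: 5.18
tcp_pos: [452.7, 203.4, 188.5]
orientation: [-0.001, 0.105, 0.995, -0.0]
force: [-0.7, -0.1, -1.6]
gripper_width: 0.102
grasp_force: 45.0
```

```bash
python3 -c "
from h import *
to((638.5,53,190),81)"
```

```text
tcp [452.7 203.4 188.5] shift mm [-213.1 -108.4   -1.8] turn [-0.05 -0.1  -3.01] t 5.18 F [-0.7 -0.1 -1.6] w 0.102 gf 45.0
```

Request:
apply_moves(
  plan=[
    [-0.03,-0.015,0,0,0,-3],
    [-0.065,-0.033,0,0,0,-3],
    [-0.1,-0.051,0,0,0,-3],
    [-0.135,-0.069,0,0,0,-3],
    [-0.17,-0.086,0,0,0,-3],
    [-0.197,-0.1,0,0,0,-3],
    [-0.213,-0.1085,0,0,0,-3],
    [-0.213,-0.1085,0,0,0,-3],
  ],
)

```text
clock: 5.85
tcp_pos: [640.0, 49.9, 185.3]
orientation: [-0.003, 0.081, 0.997, -0.001]
force: [-0.8, 0.7, -0.7]
gripper_width: 0.102
grasp_force: 45.0
```

Request:
apply_moves(
  plan=[
    [0,0,0,0,0,0],
    [0,0,0,0,0,0],
    [0,0,0,0,0,0],
    [0,0,0,0,0,0],
    [0,0,0,0,0,0],
    [0,0,0,0,0,0],
  ],
)

```text
clock: 6.35
tcp_pos: [638.6, 54.0, 190.3]
orientation: [0.0, 0.078, 0.997, 0.0]
force: [-1.0, 0.9, -0.1]
gripper_width: 0.101
grasp_force: 45.0
```

```bash
python3 - <<'E'
from h import *
to((638.5,53,190),81)
i=cams.camera('scene')[:,:,::-1];j=cams.camera('top')[:,:,::-1]
for c in('top','scene'):print([(n,np.round(d['point'],1).tolist(),round(d['p'],2)) for n in('key','key_grip','keyway','stove') for d in cams.pinpoint(c,n)])
print(proj('scene',(638.5,53,98)),proj('scene',(638.5,53,126)),proj('scene',(638.5,53,190)))
cv2.imwrite('pics/s3.png',cv2.resize(i[175:275,290:400],(660,600),interpolation=2))
E
```

```text
tcp [638.6  54.  190.3] shift mm [-0.  -1.   0.3] turn [0.01 0.03 0.06] t 6.35 F [-1.   0.9 -0.1] w 0.101 gf 45.0
[('key_grip', [439.8, 26.2, 1.9], 0.34), ('stove', [768.8, 37.1, 0.1], 0.66)]
[('key', [637.3, 55.0, 98.4], 0.73), ('key_grip', [638.2, 53.3, 195.9], 0.46), ('keyway', [634.5, 53.5, 99.1], 0.67)]
[344.39677962 235.73389699] [344.76003705 227.48607109] [345.63477864 207.62490505]
```

View pics/s3.png

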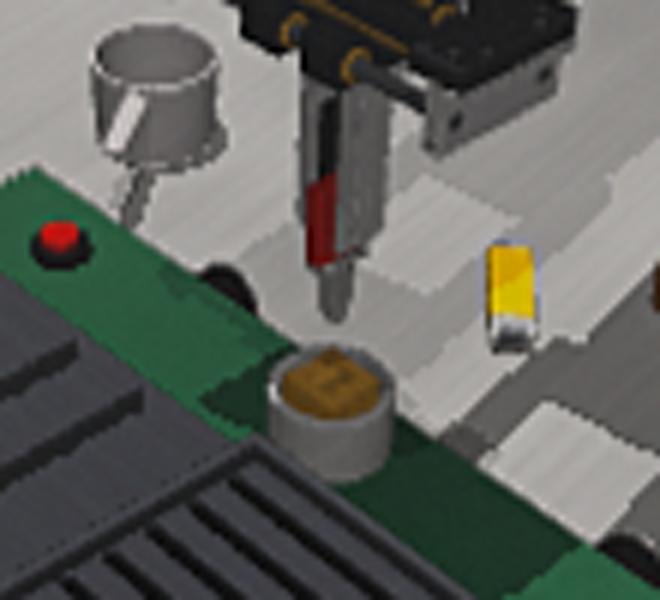

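The key hangs right over the lock: its tip is at about (346,228) px and the plug centre at about (345,238) px. I'll check the lock position with a model overlay in both views.

```bash
python3 - <<'E'
from h import *
t=cv2.imread("pics/top0.png");s=cv2.imread("pics/scene0.png")
out=[]
for c,im,x0,y0 in(('top',t,240,161),('scene',s,327,223)):
    n=34;f=11
    A=cv2.resize(im[y0:y0+n,x0:x0+n],(n*f,n*f),interpolation=cv2.INTER_CUBIC);r=A.copy()
    a=np.radians(-9);X=np.array([np.cos(a),np.sin(a),0]);Y=np.array([-np.sin(a),np.cos(a),0])
    for w,h,col in((15,15,(255,0,0)),(9,3.5,(255,255,255)),(9,7,(255,0,255))):
        P=[proj(c,np.array([639,53,98])+w*i*X+h*j*Y) for i,j in((1,1),(1,-1),(-1,-1),(-1,1))]
        P=[((p-[x0,y0]+.5)*f) for p in P];cv2.polylines(A,[np.int32(np.round(P))],True,col,1)
    out.append(np.vstack([r,A])[:, :])
o=np.hstack(out);print(o.shape);cv2.imwrite('pics/ov.png',cv2.resize(o,(600,600)))
E
```

```text
(748, 748, 3)
```

View pics/ov.png

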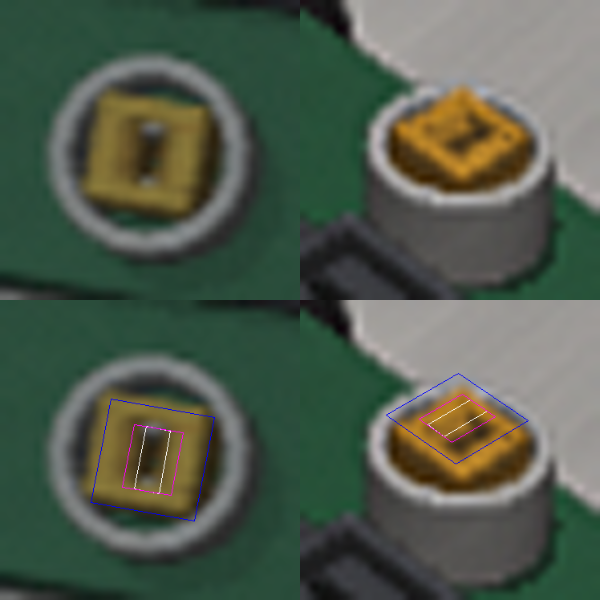

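```bash
python3 - <<'E'
from h import *
def box(c,o,yaw,x,y,z0,z1):
    a=np.radians(yaw);X=np.array([np.cos(a),np.sin(a),0]);Y=np.array([-np.sin(a),np.cos(a),0]);Z=np.array([0,0,1])
    P=np.array([proj(c,np.array(o)+i*x/2*X+j*y/2*Y+k*Z) for i in(-1,1) for j in(-1,1) for k in(z0,z1)])
    h=cv2.convexHull(P.astype(np.float32));m=cv2.moments(h);return np.array([m['m10'],m['m01']])/m['m00'],m['m00']
def blob(m):
    n,l,st,ce=cv2.connectedComponentsWithStats(m.astype(np.uint8));k=1+st[1:,4].argmax()
    h=cv2.convexHull(np.argwhere(l==k)[:,::-1].astype(np.int32));return ce[k],st[k,4]
for c,f,rk,rp in(('top','pics/top0.png',(225,275,183,222),(165,193,245,270)),('scene','pics/scene0.png',(215,270,395,450),(225,262,330,362))):
    h=cv2.cvtColor(cv2.imread(f),cv2.COLOR_BGR2HSV).astype(int);H,S,V=[h[...,i] for i in range(3)]
    def roi(r): m=np.zeros(H.shape,bool);m[r[0]:r[1],r[2]:r[3]]=1;return m
    red=roi(rk)&((H<4)|(H>174))&(S>150)
    print(c,'key',blob(red),box(c,(453.2,203.7,11),-12,32,10,39,79))
    bl=roi(rk)&(((H<20)|(H>170))&(S>90))
    print(c,'dock+key',blob(bl))
    br=roi(rp)&(H>12)&(H<35)&(S>120)
    for v in(60,100,130,160): print(c,'brass',v,blob(cv2.morphologyEx((br&(V>v)).astype(np.uint8),cv2.MORPH_CLOSE,np.ones((5,5)))),end=' ')
    print(box(c,(639,53,98),-9,30,30,0,0))
    for dx in((10,0),(0,10)): print(box(c,(639+dx[0],53+dx[1],98),-9,30,30,0,0)[0])
E
```

```text
top key (array([196.87012987, 252.12987013]), np.int32(77)) (array([197.14669762, 251.87929325]), 117.70093287690543)
top dock+key (array([202.5031348 , 251.23667712]), np.int32(638))
top brass 60 (array([256.26451613, 178.06451613]), np.int32(155)) top brass 100 (array([255.8962963 , 177.60740741]), np.int32(135)) top brass 130 (array([260.42857143, 177.07142857]), np.int32(14)) Traceback (most recent call last):
  File "<stdin>", line 17, in <module>
  File "<stdin>", line 7, in blob
ValueError: attempt to get argmax of an empty sequence
```

```bash
python3 - <<'E'
from h import *
def box(c,o,yaw,x,y,z0,z1):
    a=np.radians(yaw);X=np.array([np.cos(a),np.sin(a),0]);Y=np.array([-np.sin(a),np.cos(a),0]);Z=np.array([0,0,1])
    P=np.array([proj(c,np.array(o)+i*x/2*X+j*y/2*Y+k*Z) for i in(-1,1) for j in(-1,1) for k in(z0,z1)])
    h=cv2.convexHull(P.astype(np.float32));m=cv2.moments(h);return np.array([m['m10'],m['m01']])/m['m00'] if m['m00'] else P.mean(0),m['m00']
def blob(m):
    n,l,st,ce=cv2.connectedComponentsWithStats(m.astype(np.uint8));k=1+st[1:,4].argmax()
    return np.round(ce[k],2),st[k,4]
for c,f,rk,rp,vs in(('top','pics/top0.png',(225,275,183,222),(165,193,245,270),(60,90,105)),('scene','pics/scene0.png',(215,270,395,450),(225,262,330,362),(60,100,130,160))):
    h=cv2.cvtColor(cv2.imread(f),cv2.COLOR_BGR2HSV).astype(int);H,S,V=[h[...,i] for i in range(3)]
    def roi(r): m=np.zeros(H.shape,bool);m[r[0]:r[1],r[2]:r[3]]=1;return m
    red=roi(rk)&((H<4)|(H>174))&(S>150)
    print(c,'key',blob(red),box(c,(453.2,203.7,11),-12,32,10,39,79))
    br=roi(rp)&(H>12)&(H<35)&(S>120)
    for v in vs: print(c,'brass',v,blob(cv2.morphologyEx((br&(V>v)).astype(np.uint8),cv2.MORPH_CLOSE,np.ones((5,5)))))
    for dx in((0,0),(10,0),(0,10)): print(box(c,(639+dx[0],53+dx[1],98),-9,30,30,0,0))
E
```

```text
top key (array([196.87, 252.13]), np.int32(77)) (array([197.14669762, 251.87929325]), 117.70093287690543)
top brass 60 (array([256.26, 178.06]), np.int32(155))
top brass 90 (array([256.04, 177.76]), np.int32(141))
top brass 105 (array([255.87, 177.64]), np.int32(105))
(array([256.76755967, 178.59546325]), 143.42933427728713)
(array([256.89018207, 174.61209305]), 143.1309676351957)
(array([252.77232243, 178.53047695]), 143.3451070106821)
scene key (array([427.83, 233.58]), np.int32(106)) (array([427.76090427, 232.74139931]), 136.30672708968632)
scene brass 60 (array([344.68, 238.96]), np.int32(130))
scene brass 100 (array([344.86, 237.86]), np.int32(92))
scene brass 130 (array([344.79, 237.68]), np.int32(81))
scene brass 160 (array([344.83, 237.45]), np.int32(75))
(array([344.2910421 , 235.88573791]), 82.85486245620996)
(array([342.01231852, 237.77003989]), 84.35773825552315)
(array([347.33871049, 237.45344204]), 84.18271307065152)
```

Both views, calibrated on the key, put the lock at about (641.4, 55.3).

```bash
python3 -c "
from h import *
to((641.4,55.3,168),81)"
```

```text
tcp [639.1  53.2 189.8] shift mm [-2.   2.5 21.8] turn [ 0.   -0.   -0.01] t 6.85 F [ 0.1  0.3 -0.8] w 0.103 gf 45.0
```

Request:
apply_moves(
  plan=[
    [-0.002,0.0025,0.008,0,0,0],
    [-0.002,0.0025,0.016,0,0,0],
    [-0.002,0.0025,0.022,0,0,0],
    [-0.002,0.0025,0.026,0,0,0],
    [-0.002,0.0025,0.029,0,0,0],
    [-0.002,0.0025,0.031,0,0,0],
    [-0.002,0.0025,0.031,0,0,0],
    [-0.002,0.0025,0.031,0,0,0],
  ],
)

```text
clock: 7.52
tcp_pos: [641.5, 55.4, 158.9]
orientation: [0.0, 0.079, 0.997, 0.0]
force: [-0.3, -0.3, -0.8]
gripper_width: 0.101
grasp_force: 45.0
```

```bash
python3 -c "
from h import *
to((641.4,55.3,154),81);print(ctrl.get_state()['ft_torque'])"
```

```text
tcp [641.5  55.4 158.9] shift mm [ 0.  -0.1  4.9] turn [ 0.01  0.01 -0.01] t 7.52 F [-0.3 -0.3 -0.8] w 0.101 gf 45.0
[0.00360715 0.01887507 0.00081607]
```

Request:
apply_moves(
  plan=[
    [0,0,0.0015,0,0,0],
    [0,0,0.003,0,0,0],
    [0,0,0.0045,0,0,0],
    [0,0,0.0045,0,0,0],
    [0,0,0.0045,0,0,0],
  ],
)

```text
clock: 7.93
tcp_pos: [641.3, 55.4, 154.2]
orientation: [-0.0, 0.079, 0.997, 0.0]
force: [-0.3, -0.2, -0.3]
gripper_width: 0.103
grasp_force: 45.0
```

```bash
python3 -c "
from h import *
to((641.4,55.3,154),81);print(ctrl.get_state()['ft_torque'])"
```

```text
tcp [641.3  55.4 154.2] shift mm [-0.1 -0.1  0.2] turn [ 0.   -0.01 -0.  ] t 7.93 F [-0.3 -0.2 -0.3] w 0.103 gf 45.0
[-0.02657794 -0.02827614  0.05115938]
```

In the slot with no contact. I'll go on down.

Request:
apply_moves(
  plan=[
    [0,0,0.002,0,0,0],
    [0,0,0.004,0,0,0],
    [0,0,0.006,0,0,0],
    [0,0,0.008,0,0,0],
    [0,0,0.008,0,0,0],
    [0,0,0.008,0,0,0],
  ],
)

```text
clock: 8.43
tcp_pos: [640.8, 55.5, 145.8]
orientation: [-0.001, 0.078, 0.997, 0.0]
force: [-1.0, 0.3, -0.4]
gripper_width: 0.1
grasp_force: 45.0
```

```bash
python3 -c "
from h import *
to((641.4,55.3,146),81);print(ctrl.get_state()['ft_torque'])"
```

```text
tcp [640.8  55.5 145.8] shift mm [-0.7 -0.1 -0.2] turn [-0.   -0.11  0.  ] t 8.43 F [-1.   0.3 -0.4] w 0.1 gf 45.0
[0.06319595 0.38210899 0.03082755]
```

Request:
apply_moves(
  plan=[
    [0,0,0.002,0,0,0],
    [0,0,0.004,0,0,1],
    [0,0,0.006,0,0,-1],
    [0,0,0.008,0,0,1],
    [0,0,0.009,0,0,-1],
    [0,0,0.009,0,0,0],
    [0,0,0.009,0,0,0],
  ],
)

```text
clock: 9.02
tcp_pos: [640.7, 55.8, 137.6]
orientation: [-0.001, 0.079, 0.997, 0.0]
force: [-5.6, 0.8, 3.0]
gripper_width: 0.104
grasp_force: 45.0
```

```bash
python3 -c "
from h import *
to((641.4,55.3,137),81);print(ctrl.get_state()['ft_torque'])"
```

```text
tcp [640.7  55.8 137.6] shift mm [-0.8 -0.4  0.6] turn [ 0.03 -0.08 -0.08] t 9.02 F [-5.6  0.8  3. ] w 0.104 gf 45.0
[ 0.30877876  1.04538285 -0.01870816]
```

Request:
apply_moves(
  plan=[
    [0.0007,0,0.002,0,0,1],
    [0.0007,0,0.004,0,0,-1],
    [0.0007,0,0.006,0,0,1],
    [0.0007,0,0.008,0,0,-1],
    [0.0007,0,0.01,0,0,1],
    [0.0007,0,0.01,0,0,0],
    [0.0007,0,0.01,0,0,0],
  ],
)

```text
clock: 9.6
tcp_pos: [641.9, 55.3, 128.2]
orientation: [0.002, 0.078, 0.997, 0.0]
force: [-0.8, 0.9, 3.9]
gripper_width: 0.103
grasp_force: 45.0
```

```bash
python3 -c "
from h import *
to((641.4,55.3,128),81);print(ctrl.get_state()['ft_torque'])"
```

```text
tcp [641.9  55.3 128.2] shift mm [ 0.5 -0.1  0.2] turn [0.02 0.21 0.02] t 9.6 F [-0.8  0.9  3.9] w 0.103 gf 45.0
[0.08284399 0.05964609 0.01984875]
```

Request:
apply_moves(
  plan=[
    [0,0,0.001,0,0,0],
    [0,0,0.002,0,0,1],
    [0,0,0.003,0,0,-1],
    [0,0,0.003,0,0,0],
    [0,0,0.003,0,0,0],
    [0,0,0.003,0,0,0],
  ],
)

```text
clock: 10.1
tcp_pos: [642.0, 55.3, 127.8]
orientation: [0.002, 0.079, 0.997, 0.0]
force: [-2.5, 0.2, 11.1]
gripper_width: 0.105
grasp_force: 45.0
```

```bash
python3 - <<'E'
from h import *
to((641.4,55.3,128),81);print(ctrl.get_state()['ft_torque'])
i=cams.camera('scene')[:,:,::-1];cv2.imwrite('pics/s5.png',cv2.resize(i[190:270,305:385],(600,600),interpolation=2))
E
```

```text
tcp [642.   55.3 127.8] shift mm [ 0.6 -0.1 -0.2] turn [ 0.03  0.28 -0.02] t 10.1 F [-2.5  0.2 11.1] w 0.105 gf 45.0
[ 0.0804511   0.79529816 -0.00313331]
```

View pics/s5.png

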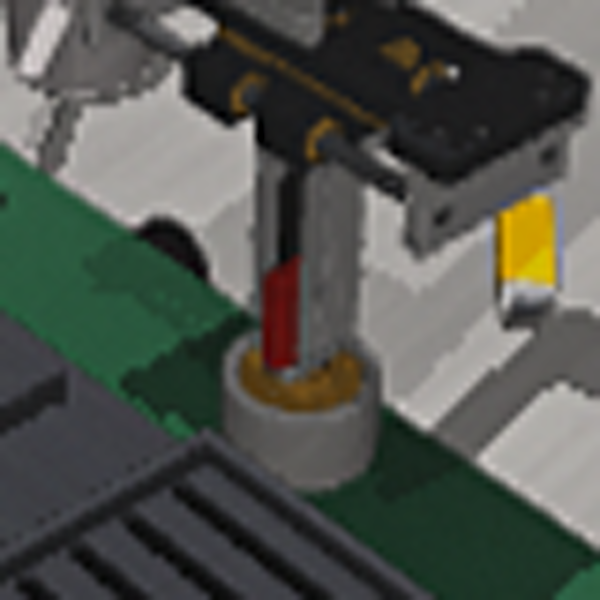

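Seated: the shoulder is on the plug at about (290,370) in the crop, 34 mm deep with an 11 N push. Now I'll turn clockwise.

Request:
apply_moves(
  plan=[
    [0,0,0,0,0,5],
    [0,0,0,0,0,10],
    [0,0,0,0,0,15],
    [0,0,0,0,0,20],
    [0,0,0,0,0,25],
    [0,0,0,0,0,30],
    [0,0,0,0,0,30],
    [0,0,0,0,0,30],
  ],
)

```text
clock: 10.82
tcp_pos: [642.2, 55.3, 127.7]
orientation: [0.003, 0.334, 0.943, 0.001]
force: [-2.6, -0.8, 9.7]
gripper_width: 0.102
grasp_force: 45.0
```

```bash
python3 -c "
from h import *
to((641.4,55.3,128),81-30);print(ctrl.get_state()['ft_torque'])"
```

```text
tcp [642.2  55.3 127.7] shift mm [ 0.6 -0.5 -0.3] turn [ 0.18  0.24 -0.02] t 10.82 F [-2.6 -0.8  9.7] w 0.102 gf 45.0
[0.03078645 0.64251629 0.06922445]
```

Request:
apply_moves(
  plan=[
    [0,0,0,0,0,5],
    [0,0,0,0,0,10],
    [0,0,0,0,0,15],
    [0,0,0,0,0,20],
    [0,0,0,0,0,25],
    [0,0,0,0,0,30],
    [0,0,0,0,0,35],
    [0,0,0,0,0,35],
  ],
)

```text
clock: 11.48
tcp_pos: [642.3, 55.0, 127.8]
orientation: [0.002, 0.603, 0.798, 0.001]
force: [-3.1, 0.0, 10.2]
gripper_width: 0.105
grasp_force: 45.0
```

Request:
apply_moves(
  plan=[
    [0,0,0,0,0,5],
    [0,0,0,0,0,10],
    [0,0,0,0,0,15],
    [0,0,0,0,0,20],
    [0,0,0,0,0,25],
    [0,0,0,0,0,28],
    [0,0,0,0,0,28],
    [0,0,0,0,0,28],
  ],
)

```text
clock: 12.15
tcp_pos: [641.8, 54.9, 127.7]
orientation: [0.002, 0.777, 0.629, 0.001]
force: [-4.1, -1.0, 13.0]
gripper_width: 0.103
grasp_force: 45.0
```

```bash
python3 -c "
from h import *
to((641.4,55.3,128),81-93);print(ctrl.get_state()['ft_torque'],ctrl.get_state()['joint_positions'])"
```

```text
tcp [641.8  54.9 127.7] shift mm [ 0.3 -0.5 -0.3] turn [ 0.26  0.01 -0.02] t 12.15 F [-4.1 -1.  13. ] w 0.103 gf 45.0
[-0.17263272  0.97598116  0.10097903] [-2.04968203e-03  3.27145421e-01  1.27882910e+00 -1.05308898e-03
  1.53111576e+00  2.07729514e-01]
```

Request:
apply_moves(
  plan=[
    [0,0,0,0,0,3],
    [0,0,0,0,0,6],
    [0,0,0,0,0,8],
    [0,0,0,0,0,8],
    [0,0,0,0,0,8],
    [0,0,0,0,0,8],
  ],
)

```text
clock: 12.65
tcp_pos: [641.6, 55.0, 127.7]
orientation: [0.002, 0.819, 0.574, 0.001]
force: [-4.5, -0.5, 12.4]
gripper_width: 0.102
grasp_force: 45.0
```

```bash
python3 -c "
from h import *
to((641.4,55.3,128),81-101);print(ctrl.get_state()['ft_torque'])"
```

```text
tcp [641.6  55.  127.7] shift mm [ 0.2 -0.3 -0.3] turn [ 0.23 -0.02 -0.01] t 12.65 F [-4.5 -0.5 12.4] w 0.102 gf 45.0
[-0.21935238  1.12407891  0.10548938]
```

Request:
apply_moves(
  plan=[
    [0,0,0,0,0,2],
    [0,0,0,0,0,4],
    [0,0,0,0,0,4],
    [0,0,0,0,0,4],
    [0,0,0,0,0,4],
    [0,0,0,0,0,4],
  ],
)

```text
clock: 13.15
tcp_pos: [641.6, 55.0, 127.7]
orientation: [0.001, 0.838, 0.545, 0.001]
force: [-3.8, -0.0, 12.8]
gripper_width: 0.105
grasp_force: 45.1
```

```bash
python3 - <<'E'
from h import *
to((641.4,55.3,128),81-105);print(ctrl.get_state()['ft_torque'])
i=cams.camera('scene')[:,:,::-1];j=cams.camera('top')[:,:,::-1]
cv2.imwrite('pics/s6.png',np.hstack([cv2.resize(i[220:260,325:365],(400,400),interpolation=2),cv2.resize(j[155:200,235:280],(400,400),interpolation=2)]))
E
```

```text
tcp [641.6  55.  127.7] shift mm [ 0.2 -0.3 -0.3] turn [ 0.22 -0.03  0.04] t 13.15 F [-3.8 -0.  12.8] w 0.105 gf 45.1
[-0.22042366  1.05731984  0.4118129 ]
```

View pics/s6.png

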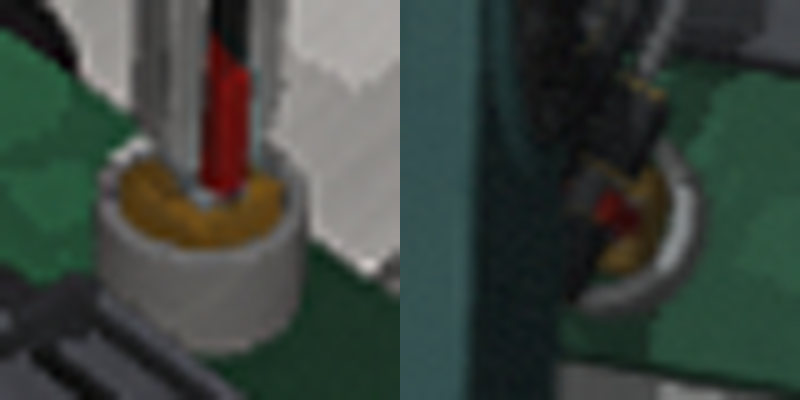

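The moment jumped to 0.41 N m, so the plug is at its stop with the key still seated (red handle at (225,130) left crop). A short hold check next, then I'll hand in.

Request:
apply_moves(
  plan=[
    [0,0,0,0,0,0],
    [0,0,0,0,0,0],
    [0,0,0,0,0,0],
    [0,0,0,0,0,0],
    [0,0,0,0,0,0],
    [0,0,0,0,0,0],
  ],
)

```text
clock: 13.75
tcp_pos: [641.6, 55.0, 127.7]
orientation: [0.002, 0.838, 0.545, 0.001]
force: [-3.7, -1.2, 12.6]
gripper_width: 0.099
grasp_force: 45.1
```

```bash
python3 -c "
from h import *
to((641.4,55.3,128),81-105);print(ctrl.get_state()['ft_torque'])
print(ctrl.close_job())"
```

```text
tcp [641.6  55.  127.7] shift mm [ 0.2 -0.3 -0.3] turn [ 0.23 -0.03  0.04] t 13.75 F [-3.7 -1.2 12.6] w 0.099 gf 45.1
[-0.23950737  1.10499682  0.29497867]
the job is handed in; nothing more can be done
None
```

I handed the job in at 13.75 s: the key is fully home in the lock, turned clockwise to its stop and still gripped at 45 N with about 12 N of push; no verdict came back, and I did not re-check the cup, lighter and spoon.

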